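Set up the folding chisel rest for honing

TASK

Get the bench ready for honing: snap both rails of the folding chisel rest up until they stay open, then take every chisel out of the tool tray and lay each across the two rails, one to a slot, with its handle towards you (the robot). The screwdriver is not needed: leave it in the tray.

Things in the scene. Friction and masses are not known exactly. Their poses are not given: they have to be found in the camera images.
- chisel_rest: Folding chisel rest, fixed: a wooden base board 192 (x) by 332 (y) by 14 mm, with two comb rails parallel to its y axis. Origin: centre of the underside; z up; -x side to the robot. Folded, the rails lie flat, pointing inward to the middle, top face 31 mm up. Open, they stand upright 160 mm apart and carry chisels laid along x across both; between them it is free down to the board.
- rail_front_hinge (a point): Middle of the front rail's hinge line: in the rest's frame x = -80, y = 0, z = 24 mm. Each rail is 14 mm thick and 310 mm long, its upper edge a comb of 6 teeth 20 mm wide and 22 mm high with 5 slots 38 mm wide between them, centred at y = -116, -58, 0, +58, +116 mm. Rails open: slot floors 72 mm and tooth tops 94 mm above the rest's underside.
- rail_rear_hinge (a point): Middle of the rear rail's hinge line: x = +80, y = 0, z = 24 mm in the rest's frame. The rear rail mirrors the front one.
- rail_front (a joint): Angle of the front rail, rad: 0 folded flat, 1.65 fully open (just past upright, at its stop). An over-centre spring drives it to the nearer end, dead centre at 0.825; at the ends it holds with 0.2 N m: about 6 N at the knob starts it from folded.
- rail_rear (a joint): Angle of the rear rail, rad, the same: 0 folded, 1.65 fully open, dead centre 0.825.
- knob_front (a point): Centre of the front rail's dark ball knob, 26 mm across, on a 15 mm neck square out of the rail's face 33 mm below this point, mid-rail. From the hinge line, folded, it lies 30 mm inward and 40 mm up, pointing up; as the rail opens it swings over the hinge and ends pointing outward. Pushed outward on its inner side by the closed fingertips, pointing down, or pulled, it takes the rail over centre.
- knob_rear (a point): The same point of the rear rail's knob (it swings over towards the rest's +x).
- tool_tray: Plywood tool tray, fixed, 312 (x) by 366 (y) mm, walls 40 mm high and 8 mm thick, floor 8 mm thick. Origin: centre of the underside. The chisels and one screwdriver lie side by side on its floor, roughly along its x axis, some with the handle to the front, some to the back.
- screwdriver: Slotted screwdriver, orange handle 30 mm thick, 225 mm long along its own y (handle to +y). No chisel: it stays in the tray. Origin: centre of the underside.
- chisel_a: Bench chisel with a turned wooden handle, 277 mm long along its own y, 26 mm high lying flat; handle to +y (from y = +26 mm to its end, about 24 mm thick), steel blade to -y. Origin: centre of the underside. About 0.14 kg, balances near y = +50 to +65 mm. May be absent.
- chisel_a_handle (a point): Middle of chisel_a's handle, 80 mm from its origin towards the handle end (+y), 12 mm above its underside.
- chisel_b: Bench chisel with a turned wooden handle, 272 mm long along its own y, 26 mm high lying flat; handle to +y (from y = +26 mm to its end, about 24 mm thick), steel blade to -y. Origin: centre of the underside. About 0.14 kg, balances near y = +50 to +65 mm. May be absent.
- chisel_b_handle (a point): Middle of chisel_b's handle, 80 mm from its origin towards the handle end (+y), 12 mm above its underside.
- chisel_c: Bench chisel with a turned wooden handle, 267 mm long along its own y, 24 mm high lying flat; handle to +y (from y = +26 mm to its end, about 24 mm thick), steel blade to -y. Origin: centre of the underside. About 0.14 kg, balances near y = +50 to +65 mm. May be absent.
- chisel_c_handle (a point): Middle of chisel_c's handle, 80 mm from its origin towards the handle end (+y), 12 mm above its underside.
- chisel_d: Bench chisel with a turned wooden handle, 262 mm long along its own y, 23 mm high lying flat; handle to +y (from y = +26 mm to its end, about 24 mm thick), steel blade to -y. Origin: centre of the underside. About 0.14 kg, balances near y = +50 to +65 mm. May be absent.
- chisel_d_handle (a point): Middle of chisel_d's handle, 80 mm from its origin towards the handle end (+y), 12 mm above its underside.
- chisel_e: Bench chisel with a turned wooden handle, 272 mm long along its own y, 26 mm high lying flat; handle to +y (from y = +26 mm to its end, about 24 mm thick), steel blade to -y. Origin: centre of the underside. About 0.14 kg, balances near y = +50 to +65 mm. May be absent.
- chisel_e_handle (a point): Middle of chisel_e's handle, 80 mm from its origin towards the handle end (+y), 12 mm above its underside.

How it is judged:
By the outcome, as a careful person would: the job done as asked, in the order asked, and still so for the second after the job is handed in, with the robot touching nothing.
Of chisel_a, chisel_b, chisel_c, chisel_d, chisel_e only 3 to 5 are there at a start; the rules pass over those that are not, and their reading is None.
At some moment in a run one of chisel_a, chisel_b, chisel_c, chisel_d, chisel_e may be knocked a few centimetres aside while the robot is not near it.
Once in a run the grip may slacken for a moment while it holds something.
It also fails if it takes over 210 s, if anything falls off the work surface, if the arm or the gripper's body presses on something with over 40 N, if the wrist force passes 120 N, or if a joint passes its speed limit or range.

ROBOT

A 6-joint arm with a two-finger parallel gripper is mounted at the origin on a cart in front of the work surface, level with it; the furniture and walls round the work are solid. World frame = base frame: x ahead of the robot, y to its left, z up, the work surface at z = 0. Lengths are in mm, angles in degrees, forces in N, time in s.
With the tool pointing down it reaches from about 350 to 850 mm from the base axis. Payload 8.1 kg.
Tool frame: the origin (TCP) lies on the centre line of the jaws, within the pads' length; the fingertips stand 19 mm ahead of it and the grasp point (between the pads) is the TCP; z points along the fingers, y is the line along which they close (so a half turn about z gives the same grasp; the last joint's range is limited). The gripper opens to 85 mm and grips with 20 to 120 N. Pads are 22 mm wide; open, the fingers measure 114 mm over their backs; the gripper's body (76 mm by 85 mm) begins 54 mm behind the grasp point. The pads swing forward as they close: fully open they stand 13 mm farther back than shut.
Start: joints at [60.711, 7.471, 85.268, -0, 87.261, -4.893], TCP at [247.81, 546.439, 250.292] pointing down, gripper open.
Joint ranges: [-169.43, 169.43], [-51.17, 129.36], [1.28, 143.12], [-76.62, 256.62], [0, 156.53], [-152.29, 152.29]. Speed limits (degrees/s): [136.94, 136.94, 159.86, 180, 180, 180].

INTERFACE

Orientations are given as [roll, pitch, yaw] about the fixed x, y, z axes, in that order (R = Rz(yaw) Ry(pitch) Rx(roll)).
In Python, from bench import r gives the robot as it stands. The module is installed in compiled form; this text tells all that it offers.
- The arm moves only by the tool servo_tool, never from a script. Its arguments are lists of equal length, an entry for each row: "fingers": the finger opening in m, from 0 to 0.0854; "linear": the shift along the tool's x, y, z in m, a list of three; "rotation": the turn, a rotation vector about the tool's x, y, z in degrees, a list of three. A call has 1 to 10 rows; each row is the pose to reach, as a shift and turn from the pose commanded when the call began, along the tool's axes at that moment; what a row does not reach only later rows make up. A row lasts 1/10 s, in which the tool goes at most 50 mm and 8.59 degrees, less where a joint would pass 70% of its speed; a pose out of reach is approached as far as the arm can. A call with a gripper value outside its range is refused whole. The fingers move at their own pace and stop on an object; "force" is the grip in N (left out, the last holds). Time passes only in rows, so rows that repeat a pose let the fingers close. It gives the time, the measured TCP pose, the force, the opening and the grip force at its end, in the units of the state.
- r.sense(): the state, without advancing time (a new reading comes with each control period).
- r.snapshot(name): name is "scene" or "side" or "wrist"; returns a dict with "frame" (480x640x3 uint8, red, green, blue), "fx", "fy", "cx", "cy" (pixels), "k1" (the pictures are not rectified: a ray, as slopes to the right and down, at radius r is drawn at 1 + k1 r^2 times it, then the intrinsics apply), "camera_from_world" (4x4, takes a point from world to camera coordinates). Camera axes: x right, y up, looking along -z (the intrinsics and any distortion apply to the point x, -y, -z); pixel columns grow to the right and rows downward; lengths in mm; the calibration is good to about 2 mm. A picture is of the moment at which its call begins. There is no depth.
- r.hand_in(): hands the job in; it is judged then, once.
The state is a dict: "time": time; "joint_pos": joint angles; "qd": joint speeds; "joint_efforts": joint torques, N m; "tool_pos": TCP position; "tcp_rot": TCP orientation; "ft_force": force on the tool from outside, world axes, zero at the start; "wrist_torque": the same for the moment, N m; "finger_gap": finger opening in mm; "grip_force": force on a finger pad.
Only numpy, scipy, OpenCV 4.12 (cv2) and the standard library are available. Lean on these libraries where they do the work, as an engineer would, in place of code of your own. Each camera call takes 0.05 s, during which the arm holds its last target. There are 200 camera calls.

## Working session

There is one attempt and no reset: what is moved stays moved. The work goes in short steps, Python scripts to look and compute and a tool call to move; the robot and the scene stay as the last step left them, time stands still between calls to the robot, and variables do not carry over. Pictures are saved under pics/ and viewed, at most 14 in all, crops included, and the job is handed in when it is done.

Besides the shell and the picture viewer there is one more tool, called after "Emit:" as name(argument=value, ...) on one line, values as JSON. servo_tool: Moves the arm, as the interface text tells. Its arguments: {"type":"object","properties":{"fingers":{"type":"array","items":{"type":"number"}},"linear":{"type":"array","items":{"type":"array","items":{"type":"number"}}},"rotation":{"type":"array","items":{"type":"array","items":{"type":"number"}}},"force":{"type":"number"}},"required":["fingers","linear","rotation"]}

```bash
mkdir -p pics; cat > h.py <<'E'
import numpy as np, cv2
from bench import r
from scipy.spatial.transform import Rotation as Ro
def snap(n,f=None):
    s=r.snapshot(n)
    if f: cv2.imwrite('pics/'+f,s['frame'][:,:,::-1])
    return s
def cast(s,uv,z):
    uv=np.atleast_2d(np.array(uv,float)); K=np.array([[s['fx'],0,s['cx']],[0,s['fy'],s['cy']],[0,0,1]])
    d=np.stack([(uv[:,0]-s['cx'])/s['fx'],(uv[:,1]-s['cy'])/s['fy']],1); u=d.copy()
    for _ in range(20): u=d/(1+s['k1']*(u**2).sum(1,keepdims=True))
    T=np.array(s['camera_from_world']); R=T[:3,:3]; c=-R.T@T[:3,3]
    w=np.stack([u[:,0],-u[:,1],-np.ones(len(u))],1)@R
    return c+w*((z-c[2])/w[:,2])[:,None]
def proj(s,P):
    P=np.atleast_2d(np.array(P,float)); T=np.array(s['camera_from_world']); q=P@T[:3,:3].T+T[:3,3]
    u=np.stack([q[:,0]/-q[:,2],-q[:,1]/-q[:,2]],1); u=u*(1+s['k1']*(u**2).sum(1,keepdims=True))
    return u*[s['fx'],s['fy']]+[s['cx'],s['cy']]
def st():
    s=r.sense(); print({k:np.round(s[k],1).tolist() for k in('time','tool_pos','tcp_rot','ft_force','finger_gap','grip_force','joint_pos')})
E
python3 - <<'E'
from h import *
for n in('scene','side','wrist'):
    s=snap(n,n+'0.png'); T=np.array(s['camera_from_world']); print(n,s['fx'],s['k1'],-T[:3,:3].T@T[:3,3])
st()
E
```

```text
scene 563.4016755817751 -0.14168085076036316 [-264.24691623 -529.66216734  992.18649713]
side 485.30635324489936 -0.019401940825267888 [ 201.73748722 -839.92182338  540.55992171]
wrist 396.6128781671393 0.002084893388888435 [188.07955288 574.7294693  373.51817885]
{'time': 0.2, 'tool_pos': [247.6, 546.1, 249.5], 'tcp_rot': [-179.9, -0.0, 155.6], 'ft_force': [-0.5, -0.1, 0.7], 'finger_gap': 85.5, 'grip_force': 0.0, 'joint_pos': [60.7, 7.5, 85.3, -0.0, 87.3, -4.9]}
```

View pics/scene0.png

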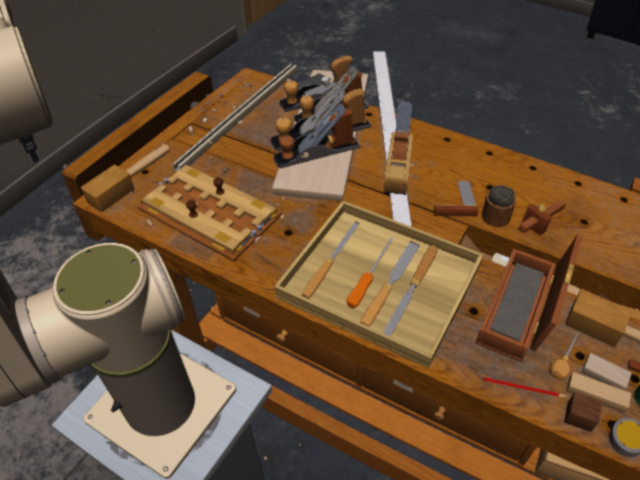

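View pics/side0.png

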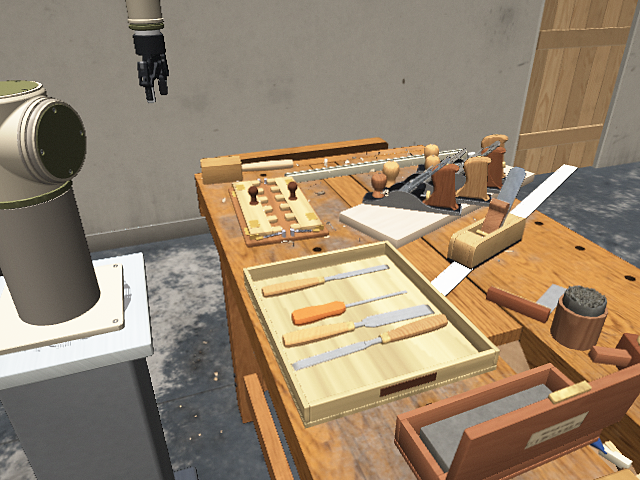

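The scene shows the folded rest with knobs at about (192,207) and (219,185). The tray holds three chisels: handles at (320,277) and (378,305) point to the front, the one at (425,262) to the back. The orange screwdriver is at (360,288).

```bash
python3 - <<'E'
from h import *
s=snap('scene'); d=snap('side')
def p(n,uv,z,c=s): print(n,np.round(cast(c,uv,z)[:,:2]).tolist())
p('knobs s',[(192,205),(219,184)],64); p('knobs side',[(254,189),(292,186)],64,d)
p('board',[(143,203),(183,165),(281,212),(237,255)],14)
p('tray rim outer',[(278,288),(346,204),(481,260),(432,355)],40)
p('c1 end,ferrule,tip',[(306,294),(330,260),(355,225)],18)
p('c2 end,ferr,tip',[(366,321),(388,285),(415,244)],18)
p('c3 end,ferr,tip',[(432,248),(414,285),(390,331)],18)
p('scr',[(353,303),(370,276),(390,240)],20)
p('c1 side',[(263,291),(325,281),(388,267)],18,d)
p('c2 side',[(285,341),(354,326),(432,310)],18,d)
p('c3 side',[(447,319),(383,341),(294,365)],18,d)
E
```

```text
knobs s [[426.0, 250.0], [520.0, 240.0]]
knobs side [[433.0, 268.0], [527.0, 253.0]]
board [[406.0, 411.0], [577.0, 419.0], [554.0, 79.0], [382.0, 90.0]]
tray rim outer [[332.0, -60.0], [635.0, -62.0], [624.0, -414.0], [340.0, -413.0]]
c1 end,ferrule,tip [[362.0, -111.0], [473.0, -108.0], [601.0, -105.0]]
c2 end,ferr,tip [[363.0, -257.0], [473.0, -256.0], [615.0, -258.0]]
c3 end,ferr,tip [[623.0, -298.0], [501.0, -306.0], [365.0, -312.0]]
scr [[390.0, -212.0], [474.0, -210.0], [596.0, -202.0]]
c1 side [[358.0, -104.0], [478.0, -114.0], [614.0, -111.0]]
c2 side [[356.0, -253.0], [476.0, -257.0], [622.0, -265.0]]
c3 side [[632.0, -296.0], [504.0, -308.0], [353.0, -310.0]]
```

```bash
python3 - <<'E'
from h import *
s=snap('wrist','w1.png')
T=np.array(s['camera_from_world']);t=r.sense();R=Ro.from_euler('xyz',t['tcp_rot'],degrees=True).as_matrix()
print(R.round(2),'cam in tool',R.T@(-T[:3,:3].T@T[:3,3]-t['tool_pos']),'look',R.T@(-T[2,:3]))
E
```

```text
[[-0.91  0.41 -0.  ]
 [ 0.41  0.91 -0.  ]
 [ 0.   -0.   -1.  ]] cam in tool [  66.05857017    1.30431263 -124.02726254] look [-2.62164075e-01 -7.54709102e-04  9.65023020e-01]
```

Emit:
servo_tool(fingers=[0, 0, 0, 0, 0, 0, 0, 0, 0, 0], linear=[[-0.036, -0.019, 0], [-0.072, -0.039, 0], [-0.108, -0.058, 0], [-0.144, -0.078, 0], [-0.18, -0.097, 0], [-0.216, -0.117, 0], [-0.252, -0.136, 0], [-0.288, -0.156, 0], [-0.321, -0.174, 0], [-0.321, -0.174, 0]], rotation=[[0, 0, -2.3], [0, 0, -4.6], [0, 0, -6.8], [0, 0, -9], [0, 0, -11.2], [0, 0, -13.5], [0, 0, -15.8], [0, 0, -18], [0, 0, -20.3], [0, 0, -20.3]])

```text
time: 1.3
tool_pos: [470.5, 251.8, 250.3]
tcp_rot: [-179.9, 0.1, 175.7]
ft_force: [-1.0, 0.2, -0.8]
finger_gap: 0.0
grip_force: 0.0
```

```bash
python3 - <<'E'
from h import *
s=snap('wrist','w2.png');st()
E
```

```text
{'time': 1.4, 'tool_pos': [469.4, 253.6, 250.2], 'tcp_rot': [-180.0, 0.0, 175.7], 'ft_force': [-0.7, 0.3, 0.1], 'finger_gap': 0.2, 'grip_force': 0.0, 'joint_pos': [22.9, -2.8, 95.9, -0.0, 87.0, -62.8]}
```

View pics/w2.png

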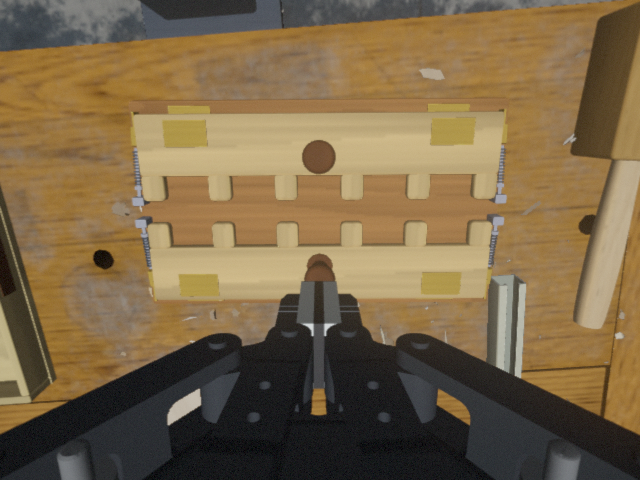

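The wrist view shows the rest squarely. The front knob is at (318,156) and the rear knob at (319,265). The rail corners are (134,113), (506,111), (155,299) and (487,297).

```bash
python3 - <<'E'
from h import *
s=snap('wrist')
c=cast(s,[(134,113),(506,111),(155,299),(487,297)],31)[:,:2];k=cast(s,[(318,156),(319,267)],64)[:,:2]
print(c.round(1),k.round(1)); m=c.mean(0)
d=(c[1]-c[0])+(c[3]-c[2]); yaw=np.degrees(np.arctan2(-d[0],d[1]))
print('centre',m,k.mean(0),'yaw',yaw,np.linalg.norm(c[1]-c[0]),np.linalg.norm(c[2]-c[0]))
E
```

```text
[[380.9 108.1]
 [402.3 414.9]
 [547.2  95. ]
 [568.3 405.3]] [[424.9 257.6]
 [515.1 251.6]]
centre [474.66870948 255.81878255] [470.01502962 254.6105082 ] yaw -3.94351648977 307.56826102162864 166.8052079566721
```

Emit:
servo_tool(fingers=[0, 0, 0, 0, 0, 0, 0, 0, 0, 0], linear=[[-0.004, 0.002, 0.045], [-0.004, 0.002, 0.09], [-0.004, 0.002, 0.135], [-0.004, 0.002, 0.173], [-0.002, 0.002, 0.173], [0.022, 0.002, 0.173], [0.037, 0.002, 0.168], [0.054, 0.002, 0.163], [0.063, 0.002, 0.163], [0.068, 0.002, 0.162]], rotation=[[0, 0, 0], [0, 0, 0], [0, 0, 0], [0, 0, 0], [0, 0, 0], [0, 0, 0], [0, 0, 0], [0, 0, 0], [0, 0, 0], [0, 0, 0]])

```text
time: 2.4
tool_pos: [401.5, 264.0, 91.7]
tcp_rot: [179.8, 0.2, 176.0]
ft_force: [0.8, 0.4, 0.3]
finger_gap: 0.1
grip_force: 0.3
```

```bash
python3 - <<'E'
from h import *
st();a=snap('side')['frame'][140:260,200:360];b=snap('scene')['frame'][130:280,110:310]
cv2.imwrite('pics/k1.png',np.hstack([cv2.resize(a,(480,360)),cv2.resize(b,(320,360))])[:,:,::-1]);st()
E
```

```text
{'time': 2.4, 'tool_pos': [401.5, 264.0, 91.7], 'tcp_rot': [179.8, 0.2, 176.0], 'ft_force': [0.8, 0.4, 0.3], 'finger_gap': 0.1, 'grip_force': 0.3, 'joint_pos': [27.2, -3.4, 113.6, 0.0, 69.5, -58.8]}
{'time': 2.5, 'tool_pos': [400.4, 263.2, 89.9], 'tcp_rot': [179.9, 0.1, 176.0], 'ft_force': [-0.5, 0.1, 0.3], 'finger_gap': 0.1, 'grip_force': 0.0, 'joint_pos': [27.2, -3.3, 113.7, 0.0, 69.5, -58.8]}
```

View pics/k1.png

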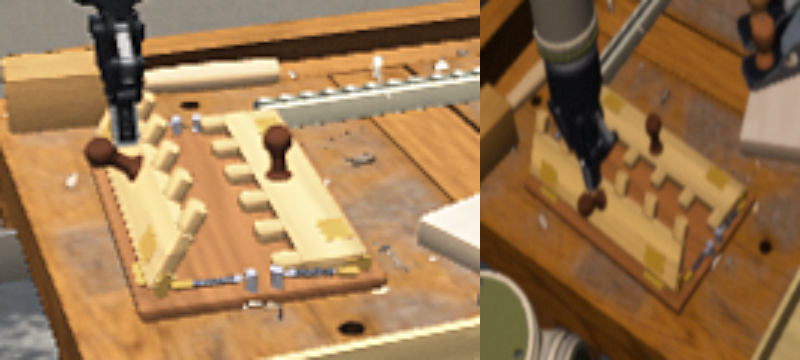

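The front rail is standing upright, with its knob pointing outward. The rear rail is next, mirrored.

Emit:
servo_tool(fingers=[0, 0, 0, 0, 0, 0, 0, 0, 0, 0], linear=[[0, 0, -0.032], [-0.04, -0.002, -0.032], [-0.074, -0.002, -0.022], [-0.074, -0.002, 0.011], [-0.098, -0.002, 0.011], [-0.115, -0.002, 0.006], [-0.132, -0.002, 0.001], [-0.141, -0.002, 0.001], [-0.148, -0.002, 0.0], [-0.148, -0.002, 0.0]], rotation=[[0, 0, 0], [0, 0, 0], [0, 0, 0], [0, 0, 0], [0, 0, 0], [0, 0, 0], [0, 0, 0], [0, 0, 0], [0, 0, 0], [0, 0, 0]])

```text
time: 3.5
tool_pos: [548.8, 249.6, 88.3]
tcp_rot: [180.0, 0.0, 175.9]
ft_force: [0.2, 0.3, 0.3]
finger_gap: -0.3
grip_force: 0.0
```

Emit:
servo_tool(fingers=[0, 0, 0.03, 0.08, 0.08, 0.08], linear=[[0, 0, -0.03], [0.03, -0.02, -0.07], [0.05, -0.06, -0.1], [0.05, -0.1, -0.13], [0.05, -0.14, -0.15], [0.05, -0.16, -0.16]], rotation=[[0, 0, 0], [0, 0, 0], [0, 0, 0], [0, 0, 0], [0, 0, 0], [0, 0, 0]])

```text
time: 4.1
tool_pos: [486.9, 91.4, 251.1]
tcp_rot: [-180.0, 0.2, 175.9]
ft_force: [0.5, 0.8, 0.2]
finger_gap: 58.3
grip_force: 0.0
```

```bash
python3 - <<'E'
from h import *
st();a=snap('side')['frame'][140:420,200:520];b=snap('wrist')['frame']
cv2.imwrite('pics/k2.png',np.hstack([cv2.resize(a,(400,350)),cv2.resize(b,(400,350))])[:,:,::-1]);st()
E
```

```text
{'time': 4.1, 'tool_pos': [486.9, 91.4, 251.1], 'tcp_rot': [-180.0, 0.2, 175.9], 'ft_force': [0.5, 0.8, 0.2], 'finger_gap': 58.3, 'grip_force': 0.0, 'joint_pos': [4.7, -9.2, 101.6, -0.1, 87.3, -81.1]}
{'time': 4.2, 'tool_pos': [487.5, 91.5, 250.7], 'tcp_rot': [-180.0, 0.2, 175.7], 'ft_force': [-0.3, 0.9, -0.2], 'finger_gap': 72.3, 'grip_force': 0.0, 'joint_pos': [4.7, -9.1, 101.6, -0.0, 87.2, -81.0]}
```

View pics/k2.png

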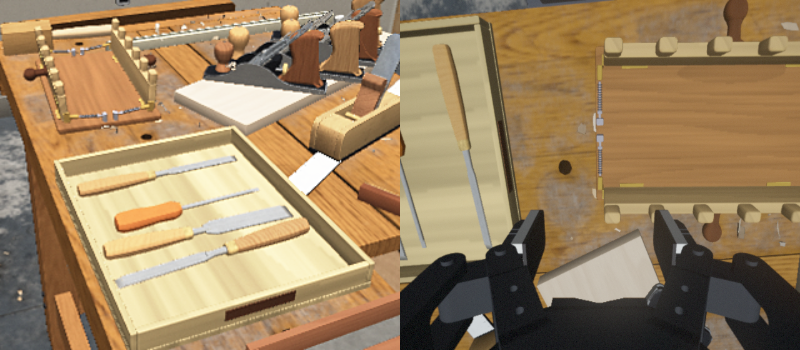

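Both rails are standing open. I'll move over the tray for a closer measurement.

Emit:
servo_tool(fingers=[0.08, 0.08, 0.05, 0.05, 0.05, 0.05, 0.05, 0.05], linear=[[0.002, -0.042, -0.006], [0.004, -0.084, -0.012], [0.006, -0.126, -0.018], [0.008, -0.168, -0.024], [0.01, -0.21, -0.03], [0.013, -0.25, -0.036], [0.016, -0.284, -0.04], [0.016, -0.284, -0.04]], rotation=[[0, 0, -0.6], [0, 0, -1.2], [0, 0, -1.8], [0, 0, -2.4], [0, 0, -3], [0, 0, -3.6], [0, 0, -4.3], [0, 0, -4.3]])

```text
time: 5.0
tool_pos: [450.0, -191.1, 287.7]
tcp_rot: [-180.0, -0.0, -180.0]
ft_force: [-0.7, 0.6, -0.1]
finger_gap: 50.1
grip_force: 0.0
```

```bash
python3 - <<'E'
from h import *
s=snap('wrist','w3.png');st()
E
```

```text
{'time': 5.0, 'tool_pos': [450.2, -189.2, 287.4], 'tcp_rot': [180.0, -0.1, -180.0], 'ft_force': [0.2, -0.1, 0.2], 'finger_gap': 49.9, 'grip_force': 0.0, 'joint_pos': [-28.8, -10.7, 99.3, 0.0, 91.5, -118.9]}
```

View pics/w3.png

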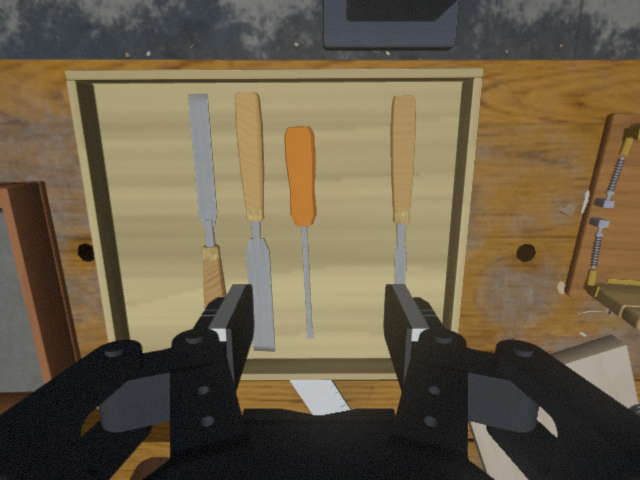

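The tray view shows:
- **c1:** end (404,97), ferrule (401,222).
- **c2:** end (247,93), ferrule (255,220).
- **c3:** blade tip (199,95), ferrule (209,248), handle to the back.
- **Screwdriver:** handle spans columns 285–316.

```bash
python3 - <<'E'
from h import *
s=snap('wrist')
for n,uv in dict(c1=[(404,97),(401,222)],c2=[(247,93),(255,220),(264,349)],c3=[(199,95),(209,248),(216,300)],scr=[(285,150),(316,150),(292,222),(315,222)],c2w=[(237,150),(263,150),(247,215),(263,215)]).items():
    p=cast(s,uv,20)[:,:2]; print(n,p.round(1).tolist(),'yaw',np.degrees(np.arctan2(*(p[1]-p[0])[::-1])).round(1))
st()
E
```

```text
c1 [[356.7, -108.2], [476.5, -104.4]] yaw 1.8
c2 [[353.3, -254.8], [474.6, -252.3], [621.2, -248.2]] yaw 1.2
c3 [[355.1, -299.6], [504.3, -300.9], [562.4, -297.5]] yaw -0.5
scr [[405.3, -220.4], [405.2, -190.5], [476.7, -214.8], [476.7, -191.5]] yaw 90.1
c2w [[405.3, -266.8], [405.3, -241.7], [469.5, -260.1], [469.5, -244.0]] yaw 90.1
{'time': 5.1, 'tool_pos': [450.4, -188.1, 287.3], 'tcp_rot': [179.9, -0.1, -179.9], 'ft_force': [-0.7, -0.3, -0.0], 'finger_gap': 50.3, 'grip_force': 0.0, 'joint_pos': [-28.7, -10.7, 99.3, 0.0, 91.5, -118.8]}
```

Emit:
servo_tool(fingers=[0.038, 0.038, 0.038, 0.038, 0.038, 0.038, 0.038, 0.038, 0.0, 0.0], linear=[[0.003, 0.028, 0.035], [0.006, 0.056, 0.07], [0.01, 0.083, 0.11], [0.01, 0.083, 0.155], [0.01, 0.083, 0.2], [0.01, 0.083, 0.235], [0.01, 0.083, 0.257], [0.01, 0.083, 0.257], [0.01, 0.083, 0.257], [0.01, 0.083, 0.257]], rotation=[[0, 0, -1], [0, 0, -1.8], [0, 0, -1.8], [0, 0, -1.8], [0, 0, -1.8], [0, 0, -1.8], [0, 0, -1.8], [0, 0, -1.8], [0, 0, -1.8], [0, 0, -1.8]], force=60)

```text
time: 6.1
tool_pos: [440.5, -104.6, 31.6]
tcp_rot: [180.0, 0.0, -177.9]
ft_force: [0.2, -0.9, -1.3]
finger_gap: 16.8
grip_force: 58.5
```

Emit:
servo_tool(fingers=[0, 0, 0, 0, 0, 0], linear=[[0, 0, 0], [0, 0, 0], [0, 0, -0.01], [0, 0, -0.04], [0, 0, -0.08], [0, 0, -0.12]], rotation=[[0, 0, 0], [0, 0, 0], [0, 0, 0], [0, 0, 0], [0, 0, 0], [0, 0, 0]])

```text
time: 6.7
tool_pos: [439.6, -105.3, 153.0]
tcp_rot: [180.0, -0.0, -178.0]
ft_force: [1.2, 0.3, -1.7]
finger_gap: 16.7
grip_force: 58.8
```

```bash
python3 - <<'E'
from h import *
st();a=snap('side')['frame'][60:420,200:520];b=snap('wrist')['frame']
cv2.imwrite('pics/k3.png',np.hstack([cv2.resize(a,(320,360)),cv2.resize(b,(480,360))])[:,:,::-1]);st()
E
```

```text
{'time': 6.7, 'tool_pos': [439.6, -105.3, 153.0], 'tcp_rot': [180.0, -0.0, -178.0], 'ft_force': [1.2, 0.3, -1.7], 'finger_gap': 16.7, 'grip_force': 58.8, 'joint_pos': [-20.0, -12.1, 114.6, 0.0, 77.5, -112.0]}
{'time': 6.8, 'tool_pos': [444.1, -107.0, 158.8], 'tcp_rot': [-179.8, 0.6, -178.0], 'ft_force': [1.8, -0.5, -1.8], 'finger_gap': 17.1, 'grip_force': 58.8, 'joint_pos': [-20.0, -12.4, 114.2, 0.0, 77.5, -112.0]}
```

View pics/k3.png

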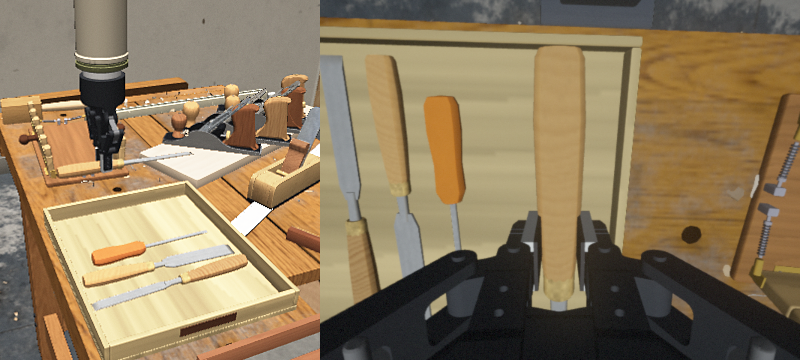

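c1 is held level at a 17 mm gap. I'll carry it to the slot at y = -116.

Emit:
servo_tool(fingers=[0, 0, 0, 0, 0, 0, 0, 0, 0, 0], linear=[[0.001, 0.02, -0.006], [0.003, 0.05, -0.012], [0.005, 0.085, -0.018], [0.007, 0.12, -0.02], [0.009, 0.155, -0.02], [0.011, 0.19, -0.02], [0.013, 0.22, -0.02], [0.015, 0.24, -0.02], [0.015, 0.249, -0.02], [0.015, 0.249, -0.01]], rotation=[[0, 0, 0], [0, 0, 1], [0, 0, 2], [0, 0, 3], [0, 0, 4], [0, 0, 5], [0, 0, 5.9], [0, 0, 5.9], [0, 0, 5.9], [0, 0, 5.9]])

```text
time: 7.8
tool_pos: [417.3, 143.6, 162.3]
tcp_rot: [180.0, 0.1, 176.2]
ft_force: [0.5, 0.3, -1.3]
finger_gap: 17.4
grip_force: 58.9
```

Emit:
servo_tool(fingers=[0, 0, 0, 0, 0, 0], linear=[[0, 0, 0.005], [0, 0, 0.025], [0, 0, 0.045], [0, 0, 0.058], [0, 0, 0.061], [0, 0, 0.061]], rotation=[[0, 0, 0], [0, 0, 0], [0, 0, 0], [0, 0, 0], [0, 0, 0], [0, 0, 0]])

```text
time: 8.4
tool_pos: [416.2, 142.2, 99.8]
tcp_rot: [-180.0, -0.1, 176.1]
ft_force: [-0.3, 0.4, -0.8]
finger_gap: 16.8
grip_force: 58.9
```

```bash
python3 - <<'E'
from h import *
st();a=snap('side')['frame'][140:270,210:350];b=snap('wrist')['frame']
cv2.imwrite('pics/k4.png',np.hstack([cv2.resize(a,(400,360)),cv2.resize(b,(400,360))])[:,:,::-1]);st()
E
```

```text
{'time': 8.4, 'tool_pos': [416.2, 142.2, 99.8], 'tcp_rot': [-180.0, -0.1, 176.1], 'ft_force': [-0.3, 0.4, -0.8], 'finger_gap': 16.8, 'grip_force': 58.9, 'joint_pos': [12.2, -10.5, 119.2, -0.0, 71.4, -73.9]}
{'time': 8.5, 'tool_pos': [417.2, 142.7, 101.1], 'tcp_rot': [180.0, 0.1, 176.1], 'ft_force': [0.6, 0.3, -1.9], 'finger_gap': 16.9, 'grip_force': 58.9, 'joint_pos': [12.2, -10.6, 119.1, -0.0, 71.4, -73.9]}
```

View pics/k4.png

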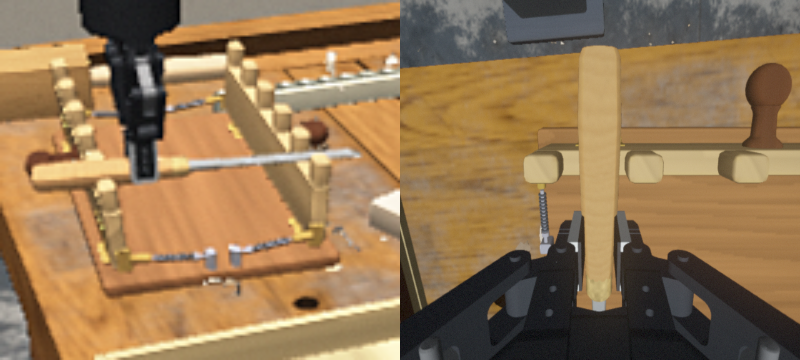

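The handle sits over the slot and the blade over the rear rail, so I'll lower and release.

Emit:
servo_tool(fingers=[0, 0, 0, 0, 0.036, 0.036, 0.036, 0.036], linear=[[0, -0.001, 0.002], [0, -0.001, 0.004], [0, -0.001, 0.005], [0, -0.001, 0.006], [0, -0.001, 0.006], [0, -0.001, 0.006], [0, -0.001, 0.0], [0, -0.001, -0.02]], rotation=[[0, 0, 0], [0, 0, 0], [0, 0, 0], [0, 0, 0], [0, 0, 0], [0, 0, 0], [0, 0, 0], [0, 0, 0]])

```text
time: 9.3
tool_pos: [414.8, 141.5, 118.9]
tcp_rot: [-179.9, -0.2, 176.1]
ft_force: [0.4, 0.4, -0.5]
finger_gap: 35.9
grip_force: 0.0
```

Emit:
servo_tool(fingers=[0.036, 0.036, 0.036, 0.036, 0.036, 0.036, 0.036, 0.036, 0.036, 0.036], linear=[[0, 0, -0.04], [0, -0.01, -0.08], [0, -0.05, -0.1], [0, -0.09, -0.11], [0, -0.13, -0.12], [0, -0.17, -0.12], [0, -0.21, -0.12], [0, -0.25, -0.12], [0, -0.29, -0.12], [0, -0.31, -0.12]], rotation=[[0, 0, 0], [0, 0, 0], [0, 0, 0], [0, 0, -1], [0, 0, -2], [0, 0, -3], [0, 0, -4], [0, 0, -5], [0, 0, -5], [0, 0, -5]])

```text
time: 10.3
tool_pos: [394.8, -170.2, 240.9]
tcp_rot: [-179.9, 0.0, -179.0]
ft_force: [0.5, -0.2, 0.5]
finger_gap: 36.2
grip_force: 0.0
```

```bash
python3 - <<'E'
from h import *
a=snap('side')['frame'][140:270,210:350];w=snap('wrist');b=w['frame'];st()
cv2.imwrite('pics/k5.png',np.hstack([cv2.resize(a,(320,300)),cv2.resize(b,(480,360))[60:]])[:,:,::-1])
E
```

```text
{'time': 10.4, 'tool_pos': [395.0, -169.7, 240.7], 'tcp_rot': [-180.0, 0.0, -179.1], 'ft_force': [0.3, 0.7, 0.5], 'finger_gap': 36.3, 'grip_force': 0.0, 'joint_pos': [-30.1, -19.7, 111.5, -0.0, 88.2, -121.0]}
```

View pics/k5.png

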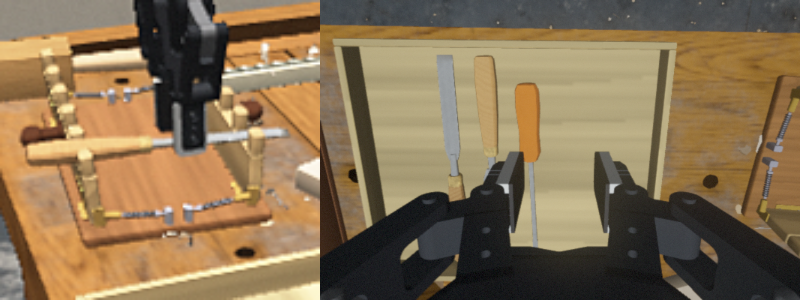

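c1 rests across both rails and the tray is unchanged. c2 is next, with a narrow opening to clear the screwdriver.

Emit:
servo_tool(fingers=[0.032, 0.032, 0.032, 0.032, 0.032, 0.032, 0.032, 0.032, 0.0, 0.0], linear=[[-0.015, -0.03, 0.02], [-0.03, -0.06, 0.05], [-0.0435, -0.085, 0.085], [-0.0435, -0.085, 0.12], [-0.0435, -0.085, 0.15], [-0.0435, -0.085, 0.18], [-0.0435, -0.085, 0.205], [-0.0435, -0.085, 0.209], [-0.0435, -0.085, 0.209], [-0.0435, -0.085, 0.209]], rotation=[[0, 0, 0], [0, 0, 0], [0, 0, 0], [0, 0, 0], [0, 0, 0], [0, 0, 0], [0, 0, 0], [0, 0, 0], [0, 0, 0], [0, 0, 0]])

```text
time: 11.4
tool_pos: [441.5, -251.6, 32.7]
tcp_rot: [-180.0, 0.1, -178.9]
ft_force: [0.0, -1.2, -1.2]
finger_gap: 18.1
grip_force: 58.5
```

Emit:
servo_tool(fingers=[0, 0, 0, 0, 0, 0], linear=[[0, 0, 0], [0, 0, 0], [0, 0, -0.01], [0, 0, -0.04], [0, 0, -0.08], [0, 0, -0.12]], rotation=[[0, 0, 0], [0, 0, 0], [0, 0, 0], [0, 0, 0], [0, 0, 0], [0, 0, 0]])

```text
time: 12.0
tool_pos: [440.1, -251.3, 153.2]
tcp_rot: [180.0, -0.0, -178.9]
ft_force: [0.4, -0.9, -1.3]
finger_gap: 17.8
grip_force: 58.7
```

```bash
python3 - <<'E'
from h import *
st();a=snap('side')['frame'][60:420,200:520];b=snap('wrist')['frame']
cv2.imwrite('pics/k6.png',np.hstack([cv2.resize(a,(320,360)),cv2.resize(b,(480,360))])[:,:,::-1]);st()
E
```

```text
{'time': 12.0, 'tool_pos': [440.1, -251.3, 153.2], 'tcp_rot': [180.0, -0.0, -178.9], 'ft_force': [0.4, -0.9, -1.3], 'finger_gap': 17.8, 'grip_force': 58.7, 'joint_pos': [-35.5, -3.1, 106.4, 0.0, 76.7, -126.6]}
{'time': 12.1, 'tool_pos': [444.1, -254.1, 159.4], 'tcp_rot': [-179.6, 0.6, -178.9], 'ft_force': [0.9, -1.3, -1.7], 'finger_gap': 18.3, 'grip_force': 58.8, 'joint_pos': [-35.5, -3.3, 106.0, 0.0, 76.6, -126.6]}
```

View pics/k6.png

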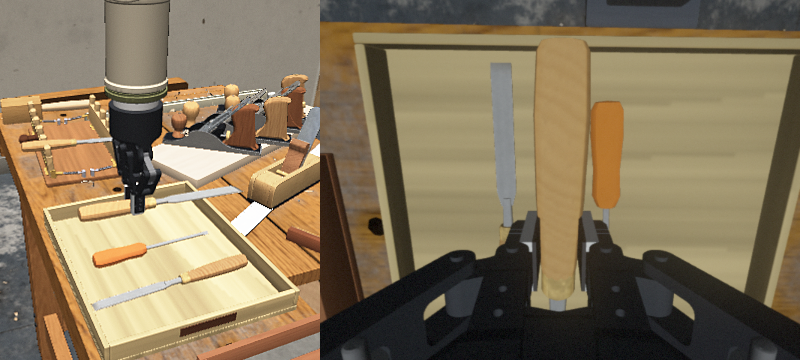

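c2 is held and the screwdriver is undisturbed. I'll carry c2 to the middle slot.

Emit:
servo_tool(fingers=[0, 0, 0, 0, 0, 0, 0, 0], linear=[[0, 0.02, -0.008], [0.001, 0.055, -0.015], [0.001, 0.09, -0.02], [0.002, 0.13, -0.02], [0.002, 0.17, -0.02], [0.003, 0.21, -0.02], [0.003, 0.25, -0.02], [0.004, 0.29, -0.02]], rotation=[[0, 0, 0], [0, 0, 0], [0, 0, 0], [0, 0, 0], [0, 0, 0], [0, 0, 0], [0, 0, 0], [0, 0, 0]])

```text
time: 12.9
tool_pos: [430.6, 39.8, 171.8]
tcp_rot: [-180.0, 0.1, -178.9]
ft_force: [0.6, -0.9, -1.0]
finger_gap: 18.1
grip_force: 58.8
```

Emit:
servo_tool(fingers=[0, 0, 0, 0, 0, 0, 0, 0, 0], linear=[[0, 0.04, 0], [0.001, 0.08, 0], [0.001, 0.12, 0], [0.002, 0.16, 0], [0.002, 0.195, 0], [0.003, 0.215, 0], [0.003, 0.2215, 0], [0.003, 0.2215, 0.02], [0.003, 0.2215, 0.03]], rotation=[[0, 0, 0.5], [0, 0, 1.5], [0, 0, 2.5], [0, 0, 3.5], [0, 0, 4.5], [0, 0, 5], [0, 0, 5], [0, 0, 5], [0, 0, 5]])

```text
time: 13.8
tool_pos: [423.1, 259.1, 140.2]
tcp_rot: [-179.9, -0.1, 176.1]
ft_force: [-0.8, -0.3, -1.8]
finger_gap: 18.1
grip_force: 58.8
```

```bash
python3 - <<'E'
from h import *
st();a=snap('side')['frame'][120:270,210:350];b=snap('wrist')['frame']
cv2.imwrite('pics/k7.png',np.hstack([cv2.resize(a,(400,360)),cv2.resize(b,(400,360))])[:,:,::-1]);st()
E
```

```text
{'time': 13.8, 'tool_pos': [423.1, 259.1, 140.2], 'tcp_rot': [-179.9, -0.1, 176.1], 'ft_force': [-0.8, -0.3, -1.8], 'finger_gap': 18.1, 'grip_force': 58.8, 'joint_pos': [25.6, -4.0, 108.7, -0.0, 75.3, -60.6]}
{'time': 13.9, 'tool_pos': [422.4, 258.4, 139.3], 'tcp_rot': [-179.9, -0.2, 176.1], 'ft_force': [-0.8, -0.1, -1.0], 'finger_gap': 18.1, 'grip_force': 58.8, 'joint_pos': [25.5, -3.9, 108.8, -0.0, 75.4, -60.5]}
```

View pics/k7.png

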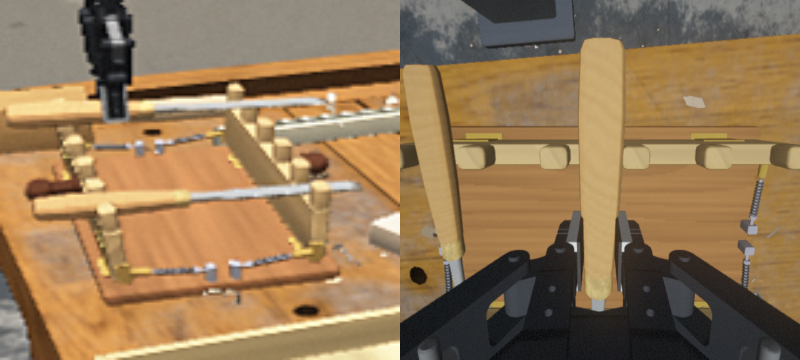

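Handle is centred over the middle slot; c1 rests well.

Emit:
servo_tool(fingers=[0, 0, 0, 0, 0, 0, 0.036, 0.036, 0.036, 0.036], linear=[[0, -0.001, 0.01], [0, -0.001, 0.025], [0, -0.001, 0.035], [0, -0.001, 0.04], [0, -0.001, 0.043], [0, -0.001, 0.044], [0, -0.001, 0.044], [0, -0.001, 0.044], [0, -0.001, 0.034], [0, -0.001, 0.0]], rotation=[[0, 0, 0], [0, 0, 0], [0, 0, 0], [0, 0, 0], [0, 0, 0], [0, 0, 0], [0, 0, 0], [0, 0, 0], [0, 0, 0], [0, 0, 0]])

```text
time: 14.9
tool_pos: [421.3, 257.6, 139.1]
tcp_rot: [-179.8, -0.3, 176.1]
ft_force: [-0.6, 0.0, 0.7]
finger_gap: 35.9
grip_force: 0.0
```

```bash
python3 - <<'E'
from h import *
st()
E
```

```text
{'time': 14.9, 'tool_pos': [421.3, 257.6, 139.1], 'tcp_rot': [-179.8, -0.3, 176.1], 'ft_force': [-0.6, 0.0, 0.7], 'finger_gap': 35.9, 'grip_force': 0.0, 'joint_pos': [25.5, -4.0, 108.9, -0.0, 75.5, -60.6]}
```

Emit:
servo_tool(fingers=[0.036, 0.036, 0.036, 0.036, 0.036, 0.036, 0.036, 0.036, 0.036, 0.036], linear=[[0, 0, -0.04], [0, 0, -0.08], [-0.005, -0.03, -0.1], [-0.015, -0.065, -0.11], [-0.025, -0.1, -0.11], [-0.035, -0.135, -0.11], [-0.045, -0.17, -0.11], [-0.053, -0.205, -0.11], [-0.06, -0.24, -0.11], [-0.068, -0.27, -0.11]], rotation=[[0, 0, 4], [0, 0, 12], [0, 0, 20], [0, 0, 28], [0, 0, 36], [0, 0, 44], [0, 0, 52], [0, 0, 60], [0, 0, 68], [0, 0, 76]])

```text
time: 15.9
tool_pos: [473.3, -17.1, 252.8]
tcp_rot: [179.9, 0.0, 99.7]
ft_force: [0.4, 0.7, -1.1]
finger_gap: 36.7
grip_force: 0.0
```

```bash
python3 - <<'E'
from h import *
st(); t=r.sense();R=Ro.from_euler('xyz',t['tcp_rot'],degrees=True).as_matrix()
print(R.T@(np.array([520,-290,250])-t['tool_pos']))
E
```

```text
{'time': 15.9, 'tool_pos': [473.3, -17.1, 252.8], 'tcp_rot': [179.9, 0.0, 99.7], 'ft_force': [0.4, 0.7, -1.1], 'finger_gap': 36.7, 'grip_force': 0.0, 'joint_pos': [-8.3, -12.7, 104.5, -0.0, 88.0, -18.0]}
[-2.76838160e+02 -1.35528151e-01  2.96857481e+00]
```

Emit:
servo_tool(fingers=[0.036, 0.036, 0.036, 0.036, 0.036, 0.036, 0.036, 0.036, 0.036, 0.036], linear=[[-0.028, 0, 0], [-0.056, 0, 0], [-0.084, 0, 0], [-0.112, 0, 0], [-0.14, 0, 0], [-0.168, 0, 0], [-0.196, 0, 0], [-0.224, 0, 0], [-0.252, 0, 0], [-0.277, 0, 0]], rotation=[[0, 0, 8], [0, 0, 16], [0, 0, 24], [0, 0, 32], [0, 0, 40], [0, 0, 48], [0, 0, 56], [0, 0, 64], [0, 0, 72], [0, 0, 80]])

```text
time: 16.9
tool_pos: [521.9, -289.5, 252.7]
tcp_rot: [179.9, -0.0, 19.8]
ft_force: [-0.2, 0.6, -0.6]
finger_gap: 35.8
grip_force: 0.0
```

Emit:
servo_tool(fingers=[0.036, 0.036, 0.036, 0.036], linear=[[0, 0, 0], [0, 0, 0], [0, 0, 0], [0, 0, 0]], rotation=[[0, 0, 7], [0, 0, 14], [0, 0, 19.7], [0, 0, 19.7]])

```text
time: 17.3
tool_pos: [521.9, -288.2, 252.5]
tcp_rot: [180.0, -0.1, 0.3]
ft_force: [-0.0, 0.3, 0.0]
finger_gap: 35.7
grip_force: 0.0
```

```bash
python3 - <<'E'
from h import *
b=snap('wrist')['frame'];a=snap('side')['frame'][120:270,210:350];st()
cv2.imwrite('pics/k8.png',np.hstack([b[:,:,::-1],cv2.resize(a,(160,480))[:,:,::-1]]))
E
```

```text
{'time': 17.4, 'tool_pos': [521.9, -288.1, 252.2], 'tcp_rot': [180.0, -0.0, 0.6], 'ft_force': [0.3, -0.4, -0.0], 'finger_gap': 35.6, 'grip_force': 0.0, 'joint_pos': [-33.8, 6.8, 85.8, 0.0, 87.3, 55.6]}
```

View pics/k8.png

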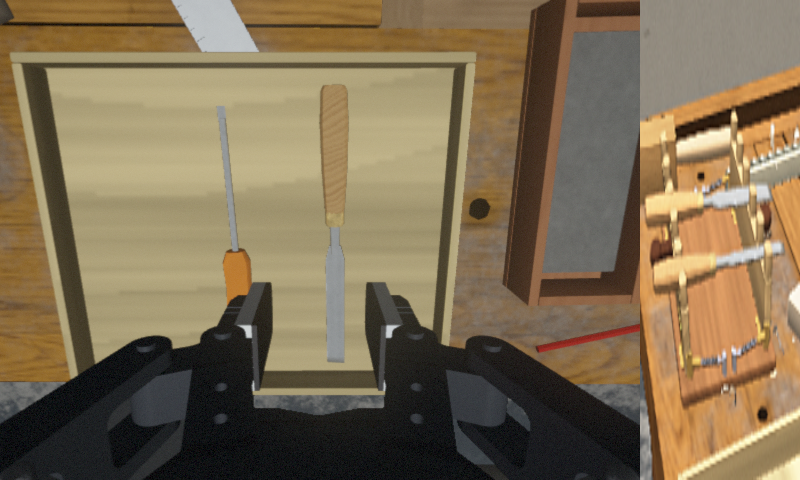

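c1 and c2 both rest on the rails. c3's handle runs from (334,85) to the ferrule at (334,224), with its tip at (336,362).

```bash
python3 - <<'E'
from h import *
s=snap('wrist'); p=cast(s,[(334,85),(334,224),(336,362)],20)[:,:2]; print(p.round(1))
t=r.sense();R=Ro.from_euler('xyz',t['tcp_rot'],degrees=True).as_matrix()
e=p[0];f=p[1];d=(f-e)/np.linalg.norm(f-e);g=e+d*80;print(g,'yaw',np.degrees(np.arctan2(-d[1],-d[0])));st()
print(R.T@(np.array([*g,32])-t['tool_pos']))
E
```

```text
[[ 624.  -299.5]
 [ 503.5 -302. ]
 [ 359.2 -307. ]]
[ 544.05137033 -301.11494182] yaw 1.1878636506992832
{'time': 17.4, 'tool_pos': [521.8, -288.1, 252.0], 'tcp_rot': [180.0, -0.0, 0.6], 'ft_force': [0.5, 0.3, 0.8], 'finger_gap': 36.4, 'grip_force': 0.0, 'joint_pos': [-33.8, 6.8, 85.8, -0.0, 87.3, 55.6]}
[ 21.94321794  13.16020711 220.0235102 ]
```

Emit:
servo_tool(fingers=[0.036, 0.036, 0.036, 0.036, 0.036, 0.036, 0.036, 0.036, 0.0, 0.0], linear=[[0.01, 0.006, 0.03], [0.022, 0.012, 0.065], [0.022, 0.012, 0.1], [0.022, 0.012, 0.135], [0.022, 0.012, 0.17], [0.022, 0.012, 0.2], [0.022, 0.012, 0.217], [0.022, 0.012, 0.22], [0.022, 0.012, 0.22], [0.022, 0.012, 0.22]], rotation=[[0, 0, -0.5], [0, 0, -0.9], [0, 0, -0.9], [0, 0, -0.9], [0, 0, -0.9], [0, 0, -0.9], [0, 0, -0.9], [0, 0, -0.9], [0, 0, -0.9], [0, 0, -0.9]])

```text
time: 18.45
tool_pos: [545.1, -300.8, 33.4]
tcp_rot: [179.9, -0.1, 1.3]
ft_force: [-0.2, 0.1, -0.4]
finger_gap: 18.9
grip_force: 58.6
```

Emit:
servo_tool(fingers=[0, 0, 0, 0, 0, 0, 0, 0], linear=[[0, 0, 0], [0, 0, 0], [0, 0, -0.01], [0, 0, -0.04], [0, 0, -0.08], [0, 0, -0.12], [0, 0, -0.15], [0, 0, -0.15]], rotation=[[0, 0, 0], [0, 0, 0], [0, 0, 0], [0, 0, 0], [0, 0, 0], [0, 0, 0], [0, 0, 0], [0, 0, 0]])

```text
time: 19.25
tool_pos: [546.8, -301.8, 189.3]
tcp_rot: [179.6, -0.5, 1.3]
ft_force: [1.7, -0.4, -0.4]
finger_gap: 18.5
grip_force: 58.8
```

```bash
python3 - <<'E'
from h import *
st(); t=r.sense();R=Ro.from_euler('xyz',t['tcp_rot'],degrees=True).as_matrix()
print(R.T@(np.array([450,100,220])-t['tool_pos']))
E
```

```text
{'time': 19.2, 'tool_pos': [546.8, -301.8, 189.3], 'tcp_rot': [179.6, -0.5, 1.3], 'ft_force': [1.7, -0.4, -0.4], 'finger_gap': 18.5, 'grip_force': 58.8, 'joint_pos': [-33.6, 12.6, 86.0, 0.0, 80.8, 55.1]}
[ -87.26009845 -403.70846694  -34.15475821]
```

Emit:
servo_tool(fingers=[0, 0, 0, 0, 0, 0, 0, 0, 0, 0], linear=[[-0.003, -0.008, -0.01], [-0.009, -0.024, -0.02], [-0.015, -0.042, -0.03], [-0.021, -0.06, -0.04], [-0.028, -0.079, -0.04], [-0.035, -0.098, -0.04], [-0.042, -0.117, -0.04], [-0.049, -0.136, -0.04], [-0.055, -0.154, -0.04], [-0.061, -0.172, -0.04]], rotation=[[0, 0, -2], [0, 0, -6], [0, 0, -12], [0, 0, -18], [0, 0, -25], [0, 0, -32], [0, 0, -39], [0, 0, -46], [0, 0, -53], [0, 0, -60]], force=90)

```text
time: 20.25
tool_pos: [477.3, -127.8, 220.0]
tcp_rot: [-179.8, 0.0, 61.7]
ft_force: [0.0, -0.2, -1.2]
finger_gap: 17.6
grip_force: 89.4
```

```bash
python3 - <<'E'
from h import *
st(); t=r.sense();R=Ro.from_euler('xyz',t['tcp_rot'],degrees=True).as_matrix()
print(R.T@(np.array([450,90,222])-t['tool_pos']))
E
```

```text
{'time': 20.2, 'tool_pos': [477.3, -127.8, 220.0], 'tcp_rot': [-179.8, 0.0, 61.7], 'ft_force': [0.0, -0.2, -1.2], 'finger_gap': 17.6, 'grip_force': 89.4, 'joint_pos': [-20.9, -8.1, 103.9, 0.0, 84.3, 7.4]}
[ 178.78286321 -127.27988523   -1.67007667]
```

Emit:
servo_tool(fingers=[0, 0, 0, 0, 0, 0, 0, 0, 0, 0], linear=[[0.018, -0.013, 0], [0.036, -0.026, 0], [0.054, -0.038, 0], [0.072, -0.051, 0], [0.09, -0.064, 0], [0.108, -0.077, 0], [0.126, -0.09, 0], [0.144, -0.102, 0], [0.162, -0.115, 0], [0.179, -0.127, 0]], rotation=[[0, 0, -7], [0, 0, -14], [0, 0, -21], [0, 0, -28], [0, 0, -35], [0, 0, -42], [0, 0, -49], [0, 0, -56], [0, 0, -63], [0, 0, -70]])

```text
time: 21.25
tool_pos: [451.8, 89.8, 220.0]
tcp_rot: [-179.9, -0.1, 131.7]
ft_force: [0.4, -0.1, -1.7]
finger_gap: 17.4
grip_force: 89.4
```

```bash
python3 - <<'E'
from h import *
st(); t=r.sense();R=Ro.from_euler('xyz',t['tcp_rot'],degrees=True).as_matrix()
print(R.T@(np.array([432,374.6,200])-t['tool_pos']))
E
```

```text
{'time': 21.2, 'tool_pos': [451.8, 89.8, 220.0], 'tcp_rot': [-179.9, -0.1, 131.7], 'ft_force': [0.4, -0.1, -1.7], 'finger_gap': 17.4, 'grip_force': 89.4, 'joint_pos': [4.9, -13.6, 108.8, 0.0, 85.0, -36.9]}
[225.72794851 174.73213337  20.08486576]
```

Emit:
servo_tool(fingers=[0, 0, 0, 0, 0, 0, 0, 0, 0, 0], linear=[[0.023, 0.018, 0], [0.049, 0.038, 0], [0.075, 0.058, 0], [0.101, 0.078, 0], [0.127, 0.098, 0], [0.153, 0.118, 0], [0.179, 0.138, 0.005], [0.204, 0.158, 0.01], [0.22, 0.17, 0.015], [0.226, 0.175, 0.02]], rotation=[[0, 0, -6], [0, 0, -12], [0, 0, -18], [0, 0, -24], [0, 0, -30], [0, 0, -35], [0, 0, -39], [0, 0, -42], [0, 0, -44], [0, 0, -44.4]])

```text
time: 22.25
tool_pos: [433.9, 375.2, 199.7]
tcp_rot: [-179.9, -0.1, 176.0]
ft_force: [-0.4, -0.0, -2.6]
finger_gap: 17.5
grip_force: 89.4
```

Emit:
servo_tool(fingers=[0, 0, 0, 0, 0], linear=[[0, 0, 0.015], [0, 0, 0.04], [0, 0, 0.055], [0, 0, 0.06], [0, 0, 0.06]], rotation=[[0, 0, 0], [0, 0, 0], [0, 0, 0], [0, 0, 0], [0, 0, 0]])

```text
time: 22.75
tool_pos: [435.2, 372.8, 140.0]
tcp_rot: [-179.9, -0.1, 175.6]
ft_force: [1.1, 0.0, -1.1]
finger_gap: 17.8
grip_force: 89.3
```

```bash
python3 - <<'E'
from h import *
st();a=snap('side')['frame'][100:260,200:350];b=snap('wrist')['frame']
cv2.imwrite('pics/k9.png',np.hstack([cv2.resize(a,(400,360)),cv2.resize(b,(400,360))])[:,:,::-1]);st()
E
```

```text
{'time': 22.8, 'tool_pos': [435.2, 372.8, 140.0], 'tcp_rot': [-179.9, -0.1, 175.6], 'ft_force': [1.1, 0.0, -1.1], 'finger_gap': 17.8, 'grip_force': 89.3, 'joint_pos': [35.5, 8.0, 96.5, -0.0, 75.7, -50.2]}
{'time': 22.8, 'tool_pos': [436.3, 373.9, 142.2], 'tcp_rot': [180.0, 0.0, 175.7], 'ft_force': [0.3, 0.0, -1.4], 'finger_gap': 17.6, 'grip_force': 89.4, 'joint_pos': [35.5, 7.9, 96.3, -0.0, 75.7, -50.2]}
```

View pics/k9.png

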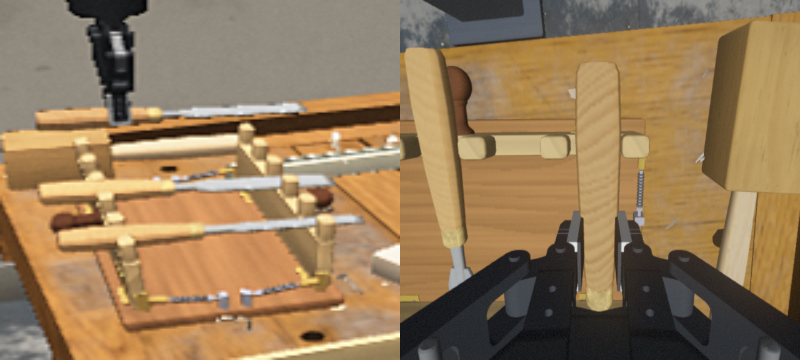

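c3's handle is centred over its slot with the handle towards the robot. I'll lower, release and back off.

Emit:
servo_tool(fingers=[0, 0, 0, 0, 0, 0, 0.036, 0.036, 0.036, 0.036], linear=[[0.002, -0.001, 0.01], [0.003, -0.001, 0.025], [0.003, -0.001, 0.035], [0.003, -0.001, 0.04], [0.003, -0.001, 0.043], [0.003, -0.001, 0.044], [0.003, -0.001, 0.044], [0.003, -0.001, 0.044], [0.003, -0.001, 0.034], [0.003, -0.001, 0.0]], rotation=[[0, 0, 0], [0, 0, 0], [0, 0, 0], [0, 0, 0], [0, 0, 0], [0, 0, 0], [0, 0, 0], [0, 0, 0], [0, 0, 0], [0, 0, 0]])

```text
time: 23.85
tool_pos: [430.6, 371.7, 138.8]
tcp_rot: [-179.8, -0.3, 175.7]
ft_force: [0.9, -0.5, 0.5]
finger_gap: 35.9
grip_force: 0.0
```

Emit:
servo_tool(fingers=[0.036, 0.036, 0.036, 0.036, 0.036, 0.036], linear=[[0, -0.01, -0.04], [0, -0.04, -0.08], [0, -0.07, -0.11], [0, -0.1, -0.13], [0, -0.115, -0.14], [0, -0.115, -0.14]], rotation=[[0, 0, 0], [0, 0, 0], [0, 0, 0], [0, 0, 0], [0, 0, 0], [0, 0, 0]])

```text
time: 24.45
tool_pos: [425.1, 257.6, 284.1]
tcp_rot: [179.9, 0.2, 175.6]
ft_force: [0.5, 0.6, 0.0]
finger_gap: 35.7
grip_force: 0.0
```

```bash
python3 - <<'E'
from h import *
st();a=snap('side')['frame'][130:400,200:500];b=snap('wrist')['frame']
cv2.imwrite('pics/k10.png',np.hstack([cv2.resize(a,(400,400)),cv2.resize(b,(400,400))])[:,:,::-1])
E
```

```text
{'time': 24.4, 'tool_pos': [425.1, 257.6, 284.1], 'tcp_rot': [179.9, 0.2, 175.6], 'ft_force': [0.5, 0.6, 0.0], 'finger_gap': 35.7, 'grip_force': 0.0, 'joint_pos': [25.3, -9.6, 98.6, -0.0, 90.7, -60.3]}
```

View pics/k10.png

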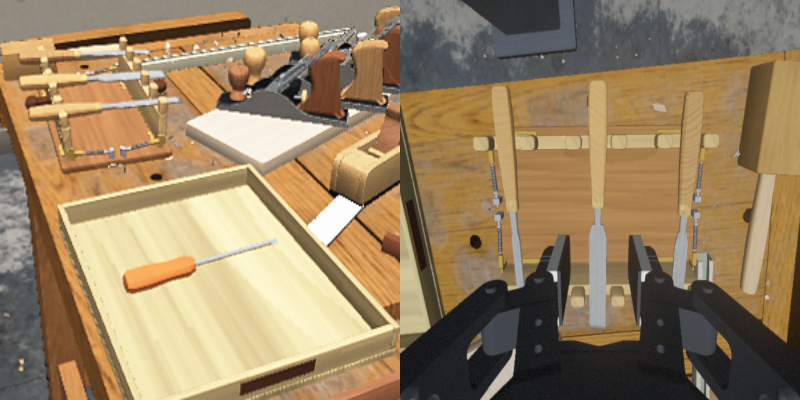

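All three chisels lie across both open rails in separate slots, handles towards the robot. Only the screwdriver is left in the tray.

```bash
python3 -c "
from bench import r
print(r.hand_in())"
```

```text
the job is handed in; nothing more can be done
None
```

Both rails are snapped open, the three chisels present lie one to a slot across both rails with their handles towards the robot, and the screwdriver is still in the tray; the job is handed in at about 24 s on the robot's clock.

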